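# Shut the seal chest on the engine bench

## Robot

A 6-joint arm with a two-finger parallel gripper is mounted at the origin on the work surface. World frame = base frame: x ahead of the robot, y to its left, z up, the work surface at z = 0. Lengths are in mm, angles in rad, forces in N, time in s.
With the tool pointing down it reaches from about 350 to 775 mm from the base axis. Payload 7.3 kg.
Tool frame: the origin (TCP) lies at the very end of the fingers, on their centre line; the grasp point (between the pads) lies 19 mm behind it; z points along the fingers, y is the line along which they close (so a half turn about z gives the same grasp; the last joint's range is limited). The gripper opens to 92 mm and grips with 3 to 60 N. Pads are 19 mm wide; open, the fingers measure 130 mm over their backs; the gripper's body (75 mm by 190 mm) begins 47 mm behind the grasp point.
Start: joints at [1.134, 0.342, 1.524, -0, 1.275, -0.146], TCP at [150.512, 502.982, 226.741] pointing down, gripper open.
Joint ranges: [-2.53, 2.53], [-0.77, 2.02], [0.04, 2.7], [-1, 4.14], [0.28, 2.66], [-3.11, 3.11]. Speed limits (rad/s): [2.57, 2.57, 3.14, 3.14, 3.14, 3.14].

## Interface

Orientations are given as [roll, pitch, yaw] about the fixed x, y, z axes, in that order (R = Rz(yaw) Ry(pitch) Rx(roll)).
In Python, from plant import bot gives the robot as it stands.
- The arm moves only by the tool jog_arm, never from a script. Its argument "targets" is a list of rows, each an object with "xyz": the shift along the tool's x, y, z as a fraction of full scale, a list of three; "spin": the turn about the tool's z as a fraction of full scale. In form: [{"xyz": [x, y, z], "spin": spin}, ...]. A call has exactly 10 rows; each row shifts and turns the commanded pose from where the row before left it, along the tool's axes as they then stand; what a row does not reach is not made up. Full scale, the value 1, is 80 mm for a shift and 0.1 rad for a turn. A row lasts 1/8 s, in which the tool goes at most 62.5 mm and 10.7 degrees, less where a joint would pass 70% of its speed; a pose out of reach is approached as far as the arm can. A call with a number of a shift or a turn outside -1 to 1 is refused whole. A call with a gripper value outside its range is refused whole. "gripper" is the opening in per cent of the stroke, from 0 (shut) to 100 (fully open), set as the call begins (left out, the last holds). The fingers move at their own pace and stop on an object; the grip force is fixed at half the most. Time passes only in rows, so rows that do not move let the fingers close, or fill a call up. It gives the time, the measured TCP pose, the force, the opening and the grip force at its end, in the units of the state.
- bot.get_obs(): the state, without advancing time (a new reading comes with each control period).
- bot.capture(name): name is "scene" or "top" or "wrist"; returns the picture (480x640x3 uint8, blue, green, red); there is no depth.
- bot.get_calibration(name): a dict with "vfov" (degrees; the focal length in pixels is half the picture's height over the tangent of half this angle, whatever the lens; pixels are square), "cx", "cy" (the principal point, pixels), "eye" and "rotation" of the camera in the world. Camera axes: x right, y down, z forward; pixel columns grow to the right and rows downward; lengths in mm; the calibration is good to about 2 mm. A picture is of the moment at which its call begins: read the wrist's pose just before it. get_calibration takes no time and is no camera call; for the wrist camera it gives the pose at the moment of the call.
- bot.close_job(): hands the job in; it is judged then, once.
The state is a dict: "time": time; "joint_positions": joint angles; "dq": joint speeds; "tau": joint torques, N m; "tool_pos": TCP position; "tcp_rot": TCP orientation; "contact_force": force on the tool from outside, world axes, zero at the start; "moment": the same for the moment, N m; "grip_width": finger opening in mm; "finger_force": force on a finger pad.
Only numpy, scipy, OpenCV 4.12 (cv2) and the standard library are available. Lean on these libraries where they do the work, as an engineer would, in place of code of your own. Each camera call takes 0.05 s, during which the arm holds its last target. There are 200 camera calls.

## Task

Shut the grey seal chest with fingertip pushes on its outside: first push both open drawers fully home, then swing the raised lid over and press it down flat. Do not take hold of anything, do not touch the inside of the drawers or the lining of the lid, and leave the other parts on the bench where they are.

Things in the scene. Friction and masses are not known exactly. Their poses are not given: they have to be found in the camera images.
- chest: Grey sheet-steel chest, fixed to the bench: 170 mm deep (x), 240 mm wide (y), 100 mm high. Origin under its centre on the bench (z = 0), its carcass from x = -80 to +90 mm and y = -120 to +120 mm. Its -x side is the front, towards the robot, with two drawers side by side; +y is its left side, where the lid is hinged. Above the drawers is an open seal tray that the lid covers.
- drawer_left (a joint): Left (+y) drawer of the chest: metres pulled out along the chest's -x; 0 = fully home. Starts 0.035 to 0.07 out. Slides stiffly (about 2.5 N) and stays where it is left.
- drawer_right (a joint): Right (-y) drawer, the same as the left one.
- drawer_left_face (a point): Centre of the left drawer's flat front face, 35 mm above the bench; moves with the drawer. The front is 113 mm wide (y), 60 mm high (5 to 65 mm above the bench), 10 mm thick, without a pull. With the drawer home it is at chest (-90, 59.5, 35) mm. Axes as the chest's: x points into the chest.
- drawer_right_face (a point): The same point on the right drawer; with the drawer home at chest (-90, -59.5, 35) mm.
- lid (a joint): Hinge of the lid, radians: 0 = shut flat on the chest, 1.57 = upright, more = leaning outwards to the chest's left. Starts 1.6 to 1.9. A stiff hinge (0.75 N m friction, about 4 N to move at 200 mm from the hinge): the lid stays at whatever angle it is left, so it must be pushed all the way down.
- lid_hinge (a point): On the lid's hinge axis, midway along it, at chest (0, 120, 100) mm: the lower left long edge of the lid, along the chest's x.
- lid_edge (a point): Middle of the lid's free edge, on its outer (top when shut) face. The lid is a flat plate 180 mm along the chest's x (-90 to +90 mm), 240 mm from hinge to free edge, 10 mm thick; shut, its outer face is 110 mm above the bench.
- lid_lining: Black rubber lining on the lid's inner face, 158 x 226 x 4 mm, origin on the hinge axis as the point lid_hinge. Not to be touched.
- drawer_left_tub: Inside of the left drawer: dark tub 145 mm long, 104 mm wide, its walls 10 to 55 mm above the bench, right behind the front. Origin under the middle of the chest's depth when home, moving with the drawer. Not to be touched.
- drawer_right_tub: The same for the right drawer.
- rotor: Bystander: three-lobed dark steel engine rotor, 196 mm over the lobes, 80 mm high, on a 12 mm plywood pad to the right. Origin under its centre.
- wrench: Bystander: steel wrench 160 mm long, lying on the plywood pad.
- bearing: Bystander: steel bearing ring, 52 mm across, 22 mm high, on the bench at the chest's left side, under the lid's lean. Origin under its centre.
- bushing: Bystander: upright brass bushing, 26 mm across, 42 mm high, on the bench in front of the chest, between the drawers' paths. Origin under its centre.
- grease_jar: Bystander: white jar, 52 mm across, 55 mm high, on the bench at the chest's front left. Origin under its centre.
- oil_seal: Bystander: flat black ring, 110 mm across, 8 mm high, on the bench to the left.
- brush: Bystander: brush 150 mm long lying on the bench to the left.

How it is judged:
By the outcome, as a careful person would: the job done as asked, in the order asked, and still so for the second after the job is handed in, with the robot touching nothing.
It also fails if it takes over 61 s, if anything falls off the work surface, if the arm or the gripper's body presses on something with over 40 N, if the wrist force passes 120 N, or if a joint passes its speed limit or range.

## Working session

There is one attempt and no reset: what is moved stays moved. The work goes in short steps, Python scripts to look and compute and a tool call to move; the robot and the scene stay as the last step left them, time stands still between calls to the robot, and variables do not carry over. Pictures are saved under pics/ and viewed, at most 10 in all, crops included, and the job is handed in when it is done.

Besides the shell and the picture viewer there is one more tool, called after ">>>" by a JSON object that holds its "method" and its "body", one argument or row to a line. jog_arm: Moves the arm, as the interface text tells. Shift numbers are shares of 80 mm and turn numbers shares of 0.1 rad, none past 1 either way. Its arguments: {"type":"object","properties":{"targets":{"type":"array","items":{"type":"object","properties":{"xyz":{"type":"array","items":{"type":"number"}},"spin":{"type":"number"}}}},"gripper":{"type":"number"}},"required":["targets"]}

```bash
mkdir -p pics; ls
python3 - <<'E'
from plant import bot
import cv2
o=bot.get_obs()
print({k:o[k] for k in ("time","tool_pos","tcp_rot","grip_width","contact_force")})
for n in("scene","top"):
    cv2.imwrite(f"pics/{n}0.png",bot.capture(n)); print(n,bot.get_calibration(n))
E
```

```text
pics
{'time': 0.0, 'tool_pos': array([150.33933919, 502.56951522, 226.03113533]), 'tcp_rot': array([-3.14000909e+00, -2.30466393e-04,  2.85078069e+00]), 'grip_width': 91.87979100311786, 'contact_force': array([-0.21993266, -0.29652763,  0.05970372])}
scene {'vfov': 53.222365747021875, 'cx': 317.44416303821873, 'cy': 240.78429470208343, 'eye': array([1497.83052878,   96.75455261,  853.72017804]), 'rotation': array([-2.25808968,  0.00592099,  1.68709215])}
top {'vfov': 45.337202972168726, 'cx': 325.2971958608862, 'cy': 245.0991178239293, 'eye': array([ 452.64859798,  -43.55069194, 1458.97078539]), 'rotation': array([-3.07584425, -0.00833368, -1.55916422])}
```

View pics/top0.png

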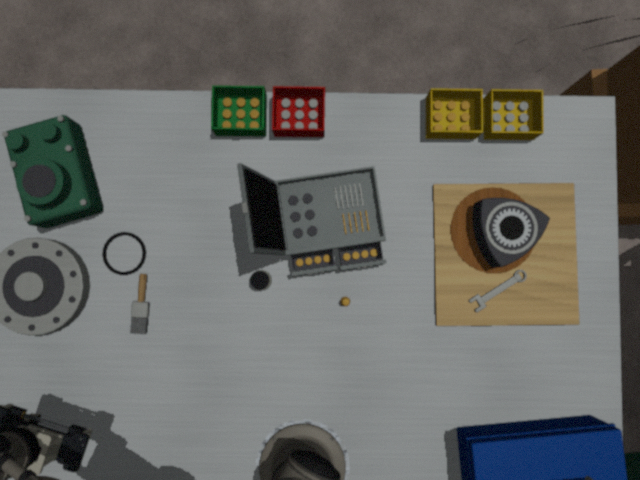

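View pics/scene0.png

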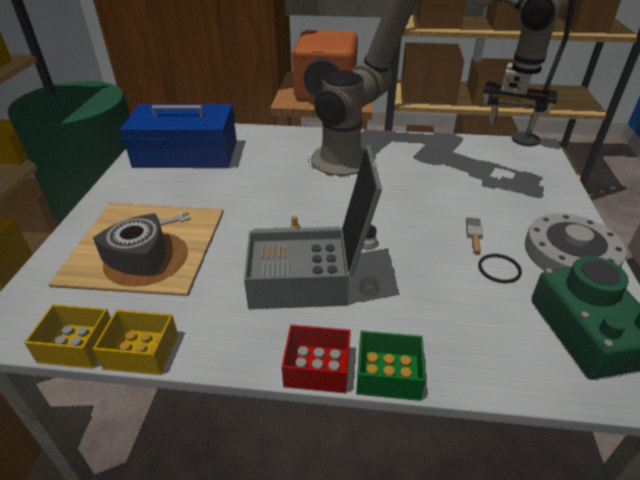

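The top view shows the chest around (330,215), front facing down the image, with the drawers at rows 245–275, the lid leaning left from (245,165) to (250,250), the bushing at (345,301) and the jar at (260,280). I'll zoom in.

Run:
```python
import cv2
t=cv2.imread("pics/top0.png")[155:310,225:400]
cv2.imwrite("pics/topc.png",cv2.convertScaleAbs(cv2.resize(t,None,fx=3.8,fy=3.8,interpolation=cv2.INTER_CUBIC),alpha=1.5,beta=15))
```

```text
(no output)
```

View pics/topc.png

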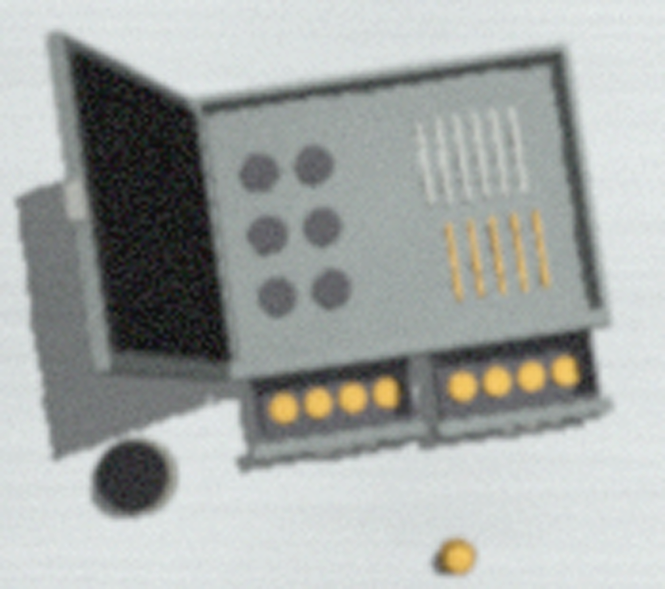

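The enlarged crop shows the chest's rim corners at crop (200,103), (565,47), (607,322) and (235,378), and the drawer fronts' lower edges at (243,465)–(422,445) and (425,443)–(608,405). It also shows the lid's free edge at (52,35)–(100,370), the jar at (132,478) and the bushing at (457,557).

```bash
cat > h.py <<'E'
import numpy as np
from scipy.spatial.transform import Rotation as R
from plant import bot
def ray(c,p):
    f=240/np.tan(np.radians(c["vfov"]/2))
    d=R.from_euler('xyz',c["rotation"]).as_matrix()@np.array([(p[0]-c["cx"])/f,(p[1]-c["cy"])/f,1])
    return np.array(c["eye"]),d/np.linalg.norm(d)
def onz(c,p,z):
    e,d=ray(c,p); return e+d*(z-e[2])/d[2]
def proj(c,X):
    f=240/np.tan(np.radians(c["vfov"]/2))
    v=R.from_euler('xyz',c["rotation"]).as_matrix().T@(np.array(X)-c["eye"])
    return np.array([c["cx"]+f*v[0]/v[2],c["cy"]+f*v[1]/v[2]])
def tri(c1,p1,c2,p2):
    a,d=ray(c1,p1);b,e=ray(c2,p2)
    s=np.linalg.lstsq(np.c_[d,-e],b-a,rcond=None)[0]
    return (a+d*s[0]+b+e*s[1])/2, np.linalg.norm(a+d*s[0]-b-e*s[1])
E
python3 - <<'E'
from h import *
np.set_printoptions(precision=1,suppress=True)
c=bot.get_calibration("top")
g=lambda u,v,z:onz(c,(225+u/3.8,155+v/3.8),z)
P=[g(*p,100) for p in((200,103),(565,47),(607,322),(235,378))]
print(np.array(P))
for i in range(4): print(np.linalg.norm(P[i]-P[i-1]))
yawf=np.arctan2(*(P[3]-P[2])[:2]*[-1,1]); yb=np.arctan2(*(P[0]-P[1])[:2]*[-1,1]); ys=[np.arctan2((P[1]-P[2])[1],(P[1]-P[2])[0]),np.arctan2((P[0]-P[3])[1],(P[0]-P[3])[0])]
print("yaw",[f"{a:.3f}" for a in (yawf,yb,*ys)])
for n,p in dict(dl0=(243,465,65),dl1=(422,445,65),dr0=(425,443,65),dr1=(608,405,65),jar=(132,478,55),bush=(457,557,42),l0=(52,35,330),l1=(100,370,330)).items(): print(n,g(*p))
s=bot.get_calibration("scene")
print("scene jar/bush tri",tri(c,(225+457/3.8,155+557/3.8),s,(295,219)))
E
```

```text
[[ 691.5   61.6  100. ]
 [ 730.1 -167.5  100. ]
 [ 556.7 -194.8  100. ]
 [ 518.9   36.9  100. ]]
174.31901617129753
232.32177730529233
175.48893675722115
234.73766343805667
yaw ['0.162', '0.167', '0.156', '0.142']
dl0 [465.2  33.   65. ]
dl1 [479.3 -80.9  65. ]
dr0 [480.6 -82.8  65. ]
dr1 [ 506.2 -199.6   65. ]
jar [456.1 104.5  55. ]
bush [ 407.7 -104.9   42. ]
l0 [685.9 121.7 330. ]
l1 [511.   93.1 330. ]
scene jar/bush tri (array([ 406.8, -103.2,   26.9]), np.float64(4.843566263318154))
```

>>> {"method": "jog_arm", "body": {
  "targets": [
    {"xyz":[0,0,0],"spin":1},
    {"xyz":[0,0,0],"spin":1},
    {"xyz":[0,0,0],"spin":1},
    {"xyz":[0,0,0],"spin":1},
    {"xyz":[0,0,0],"spin":1},
    {"xyz":[0,0,0],"spin":1},
    {"xyz":[0,0,0],"spin":1},
    {"xyz":[0,0,0],"spin":1},
    {"xyz":[0,0,0],"spin":1},
    {"xyz":[0,0,0],"spin":1}
  ],
  "gripper": 0
}}

```text
time: 1.35
tool_pos: [150.4, 502.7, 226.3]
tcp_rot: [-3.141, 0.001, 1.847]
contact_force: [-0.8, -0.3, 1.0]
grip_width: 0.8
finger_force: 0.0
```

>>> {"method": "jog_arm", "body": {
  "targets": [
    {"xyz":[0,0,0],"spin":0.6},
    {"xyz":[0,0,0],"spin":0.58},
    {"xyz":[-0.7,0.18,0],"spin":0},
    {"xyz":[-0.7,0.18,0],"spin":0},
    {"xyz":[-0.7,0.18,0],"spin":0},
    {"xyz":[-0.7,0.18,0],"spin":0},
    {"xyz":[-0.7,0.18,0],"spin":0},
    {"xyz":[-0.7,0.18,0],"spin":0},
    {"xyz":[-0.7,0.18,0],"spin":0},
    {"xyz":[-0.7,0.18,0],"spin":0}
  ]
}}

```text
time: 2.6
tool_pos: [336.8, 77.6, 226.8]
tcp_rot: [3.141, -0.0, 1.733]
contact_force: [0.4, 0.3, 0.1]
grip_width: 0.1
finger_force: 0.0
```

>>> {"method": "jog_arm", "body": {
  "targets": [
    {"xyz":[-0.5,0,0],"spin":0},
    {"xyz":[-0.6,0,0],"spin":0},
    {"xyz":[-0.6,0,0],"spin":0},
    {"xyz":[-0.3,0,0],"spin":0},
    {"xyz":[0,0,0],"spin":0},
    {"xyz":[0,0,0],"spin":0},
    {"xyz":[0,0,0],"spin":0},
    {"xyz":[0,0,0],"spin":0},
    {"xyz":[0,0,0],"spin":0},
    {"xyz":[0,0,0],"spin":0}
  ]
}}

```text
time: 3.85
tool_pos: [362.3, -78.3, 226.7]
tcp_rot: [3.141, -0.0, 1.733]
contact_force: [0.1, 0.7, 0.5]
grip_width: 0.2
finger_force: 0.0
```

Run:
```python
from plant import bot
import cv2
print(bot.get_calibration("wrist"))
cv2.imwrite("pics/w1.png",bot.capture("wrist"))
```

```text
{'vfov': 59.73216235594894, 'cx': 313.1643053720545, 'cy': 235.04364425731637, 'eye': array([351.12837963,  -9.36858099, 383.57605824]), 'rotation': array([2.88182281e+00, 1.28400334e-03, 1.63775410e-01])}
```

View pics/w1.png

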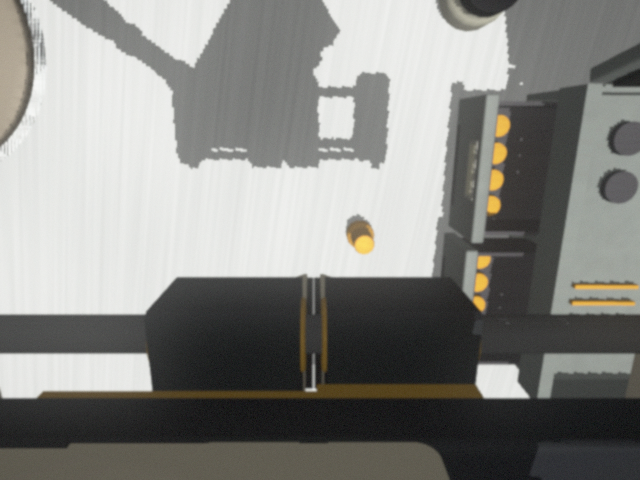

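The wrist view shows the left drawer front with its upper front edge about (486,97)–(472,238), and the right one starting near (474,250). The chest front rim runs (588,85)–(540,395), the bushing top is at (364,243), and the jar is at the top edge near (470,10).

Run:
```python
from h import *
import cv2
np.set_printoptions(precision=1,suppress=True)
c=bot.get_calibration("wrist")
O=np.array([619,-65]);a=.158
L=lambda X:np.array([(X[0]-O[0])*np.cos(a)+(X[1]-O[1])*np.sin(a),-(X[0]-O[0])*np.sin(a)+(X[1]-O[1])*np.cos(a)])
for n,u,v,z in(("DL",486,97,65),("DL",472,238,65),("DLbot",460,100,5),("DLbot",446,235,5),("DR",474,250,65),("DR",469,300,65),("rim",588,85,100),("rim",540,395,100),("bush",364,243,42)):
    print(n,onz(c,(u,v),z)[:2],L(onz(c,(u,v),z)))
w=cv2.imread("pics/w1.png")[60:410,420:640]
cv2.imwrite("pics/w1c.png",cv2.convertScaleAbs(cv2.resize(w[:, :],None,fx=1.7*1,fy=1.7),alpha=1.6,beta=10))
```

```text
DL [471.2  29.5] [-131.1  116.6]
DL [488.7 -74.9] [-130.3   10.7]
DLbot [472.4  30.8] [-129.7  117.7]
DLbot [489.8 -88.4] [-131.3   -2.8]
DR [492.8 -84.3] [-127.7    0.8]
DR [ 499.9 -126.6] [-127.3  -42.1]
rim [520.5  43. ] [-80.3 122.1]
rim [ 558.9 -182.4] [ -77.9 -106.5]
bush [409.2 -98.9] [-212.5   -0.5]
```

View pics/w1c.png

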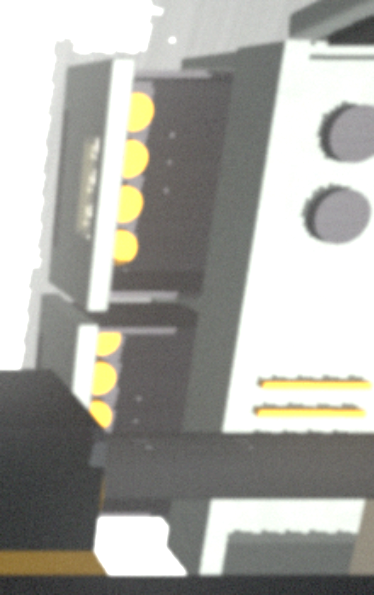

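>>> {"method": "jog_arm", "body": {
  "targets": [
    {"xyz":[0,0.265,0.3],"spin":0.04},
    {"xyz":[0,0.265,0.4],"spin":0},
    {"xyz":[0,0.265,0.4],"spin":0},
    {"xyz":[0,0.265,0.4],"spin":0},
    {"xyz":[0,0,0.3],"spin":0},
    {"xyz":[0,0,0.2],"spin":0},
    {"xyz":[0,0,0.2],"spin":0},
    {"xyz":[0,0,0],"spin":0},
    {"xyz":[0,0.1,0],"spin":0},
    {"xyz":[0,0.1,0],"spin":0}
  ]
}}

```text
time: 5.15
tool_pos: [463.1, -62.7, 51.5]
tcp_rot: [3.14, 0.001, 1.729]
contact_force: [-0.6, -0.1, 0.1]
grip_width: 0.7
finger_force: 0.0
```

>>> {"method": "jog_arm", "body": {
  "targets": [
    {"xyz":[0,0.07,0],"spin":0},
    {"xyz":[0,0.07,0],"spin":0},
    {"xyz":[0,0.07,0],"spin":0},
    {"xyz":[0,0.07,0],"spin":0},
    {"xyz":[0,0.07,0],"spin":0},
    {"xyz":[0,0.07,0],"spin":0},
    {"xyz":[0,0.05,0],"spin":0},
    {"xyz":[0,0.03,0],"spin":0},
    {"xyz":[0,0.02,0],"spin":0},
    {"xyz":[0,0,0],"spin":0}
  ]
}}

```text
time: 6.4
tool_pos: [503.0, -55.9, 50.7]
tcp_rot: [3.141, -0.0, 1.729]
contact_force: [-2.3, 0.2, -0.1]
grip_width: 0.6
finger_force: 0.6
```

Contact is at about 2.4 N, which matches the drawer sliding. I'll continue gently until the force rises.

>>> {"method": "jog_arm", "body": {
  "targets": [
    {"xyz":[0,0.03,0],"spin":0},
    {"xyz":[0,0.03,0],"spin":0},
    {"xyz":[0,0.02,0],"spin":0},
    {"xyz":[0,0.02,0],"spin":0},
    {"xyz":[0,0.01,0],"spin":0},
    {"xyz":[0,0.01,0],"spin":0},
    {"xyz":[0,0,0],"spin":0},
    {"xyz":[0,0,0],"spin":0},
    {"xyz":[0,0,0],"spin":0},
    {"xyz":[0,0,0],"spin":0}
  ]
}}

```text
time: 7.65
tool_pos: [512.4, -54.5, 50.7]
tcp_rot: [3.141, -0.0, 1.729]
contact_force: [-1.3, 1.3, -0.1]
grip_width: 0.1
finger_force: 0.8
```

>>> {"method": "jog_arm", "body": {
  "targets": [
    {"xyz":[0,0.03,0],"spin":0},
    {"xyz":[0,0.02,0],"spin":0},
    {"xyz":[0,0.01,0],"spin":0},
    {"xyz":[0,0.01,0],"spin":0},
    {"xyz":[0,0.01,0],"spin":0},
    {"xyz":[0,0,0],"spin":0},
    {"xyz":[0,0,0],"spin":0},
    {"xyz":[0,0,0],"spin":0},
    {"xyz":[0,0,0],"spin":0},
    {"xyz":[0,0,0],"spin":0}
  ]
}}

```text
time: 8.9
tool_pos: [517.1, -53.7, 50.7]
tcp_rot: [-3.138, -0.001, 1.729]
contact_force: [-9.0, -1.8, 5.2]
grip_width: 0.6
finger_force: 4.7
```

>>> {"method": "jog_arm", "body": {
  "targets": [
    {"xyz":[0,0.01,0],"spin":0},
    {"xyz":[0,0.01,0],"spin":0},
    {"xyz":[0,0.01,0],"spin":0},
    {"xyz":[0,0,0],"spin":0},
    {"xyz":[0,0,0],"spin":0},
    {"xyz":[0,0,0],"spin":0},
    {"xyz":[0,0,0],"spin":0},
    {"xyz":[0,0,0],"spin":0},
    {"xyz":[0,0,0],"spin":0},
    {"xyz":[0,0,0],"spin":0}
  ]
}}

```text
time: 10.15
tool_pos: [517.0, -53.6, 50.7]
tcp_rot: [-3.133, -0.001, 1.729]
contact_force: [-18.8, -4.9, 11.6]
grip_width: 0.5
finger_force: 10.2
```

>>> {"method": "jog_arm", "body": {
  "targets": [
    {"xyz":[0,-0.2,0],"spin":0},
    {"xyz":[0,-0.3,0],"spin":0},
    {"xyz":[0,-0.28,0],"spin":0},
    {"xyz":[-0.3,0,0],"spin":0},
    {"xyz":[-0.4,0,0],"spin":0},
    {"xyz":[-0.3,0,0],"spin":0},
    {"xyz":[0,0,0],"spin":0},
    {"xyz":[0,0.1,0],"spin":0},
    {"xyz":[0,0.1,0],"spin":0},
    {"xyz":[0,0.08,0],"spin":0}
  ]
}}

```text
time: 11.4
tool_pos: [494.6, -137.7, 50.7]
tcp_rot: [-3.141, -0.0, 1.73]
contact_force: [-2.9, -1.8, 2.0]
grip_width: 0.4
finger_force: 1.4
```

>>> {"method": "jog_arm", "body": {
  "targets": [
    {"xyz":[0,0.07,0],"spin":0},
    {"xyz":[0,0.07,0],"spin":0},
    {"xyz":[0,0.07,0],"spin":0},
    {"xyz":[0,0.07,0],"spin":0},
    {"xyz":[0,0.05,0],"spin":0},
    {"xyz":[0,0.03,0],"spin":0},
    {"xyz":[0,0.02,0],"spin":0},
    {"xyz":[0,0,0],"spin":0},
    {"xyz":[0,0,0],"spin":0},
    {"xyz":[0,0,0],"spin":0}
  ]
}}

```text
time: 12.65
tool_pos: [524.3, -133.8, 50.8]
tcp_rot: [3.141, 0.0, 1.729]
contact_force: [-1.4, -0.3, -1.0]
grip_width: 0.4
finger_force: 0.6
```

>>> {"method": "jog_arm", "body": {
  "targets": [
    {"xyz":[0,0.03,0],"spin":0},
    {"xyz":[0,0.03,0],"spin":0},
    {"xyz":[0,0.02,0],"spin":0},
    {"xyz":[0,0.02,0],"spin":0},
    {"xyz":[0,0.01,0],"spin":0},
    {"xyz":[0,0.01,0],"spin":0},
    {"xyz":[0,0,0],"spin":0},
    {"xyz":[0,0,0],"spin":0},
    {"xyz":[0,0,0],"spin":0},
    {"xyz":[0,0,0],"spin":0}
  ]
}}

```text
time: 13.9
tool_pos: [529.8, -132.7, 50.8]
tcp_rot: [-3.134, -0.001, 1.729]
contact_force: [-19.4, -6.3, 10.9]
grip_width: 0.2
finger_force: 10.3
```

>>> {"method": "jog_arm", "body": {
  "targets": [
    {"xyz":[0,-0.6,0],"spin":0},
    {"xyz":[0,-0.7,0],"spin":0},
    {"xyz":[0,0,-0.4],"spin":0},
    {"xyz":[0,0,-0.6],"spin":0},
    {"xyz":[0,0,-0.7],"spin":0},
    {"xyz":[0,0,-0.7],"spin":0},
    {"xyz":[0,0,-0.66],"spin":0},
    {"xyz":[0.6,0,0],"spin":0},
    {"xyz":[0.7,0,0],"spin":0},
    {"xyz":[0.7,0,0],"spin":0}
  ]
}}

```text
time: 15.15
tool_pos: [406.1, 11.0, 296.2]
tcp_rot: [3.139, 0.0, 1.728]
contact_force: [1.1, 0.8, 0.7]
grip_width: 0.5
finger_force: 0.0
```

>>> {"method": "jog_arm", "body": {
  "targets": [
    {"xyz":[0.7,0,0],"spin":0},
    {"xyz":[0.7,0,0],"spin":0},
    {"xyz":[0.2,0,0],"spin":0},
    {"xyz":[0,0,0],"spin":0},
    {"xyz":[0,0,0],"spin":0},
    {"xyz":[0,0,0],"spin":0},
    {"xyz":[0,0,0],"spin":0},
    {"xyz":[0,0,0],"spin":0},
    {"xyz":[0,0,0],"spin":0},
    {"xyz":[0,0,0],"spin":0}
  ]
}}

```text
time: 16.4
tool_pos: [385.6, 135.9, 295.5]
tcp_rot: [3.142, -0.0, 1.729]
contact_force: [1.0, -0.3, -0.0]
grip_width: 0.2
finger_force: 0.0
```

Run:
```python
from h import *
import cv2
np.set_printoptions(precision=1,suppress=True)
o=bot.get_obs();X=o["tool_pos"];O=np.array([619,-65]);a=.158
print(o["time"],X,[(X[0]-O[0])*np.cos(a)+(X[1]-O[1])*np.sin(a),-(X[0]-O[0])*np.sin(a)+(X[1]-O[1])*np.cos(a)])
t=bot.capture("top")[155:310,225:400]; s=bot.capture("scene")[120:320,220:420]
t=cv2.resize(t,(450,398),interpolation=cv2.INTER_CUBIC); s=cv2.resize(s,(350,350),interpolation=cv2.INTER_CUBIC)
im=np.zeros((398,800,3),np.uint8); im[:,:450]=t; im[:350,450:]=s
cv2.imwrite("pics/mid.png",cv2.convertScaleAbs(im,alpha=1.5,beta=10))
```

```text
16.4 [385.6 135.9 295.5] [np.float64(-198.84549444846408), np.float64(235.1139869099473)]
```

View pics/mid.png

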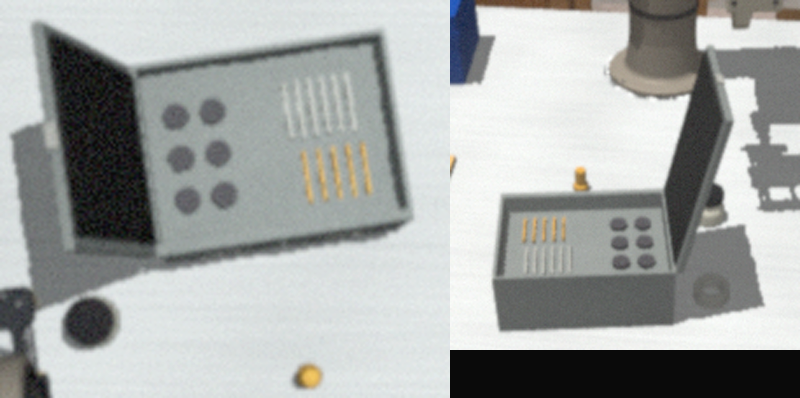

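The drawers look fully home at the chest front, with the bushing and jar unmoved. The lid leans left with its free edge at crop (40,25)–(70,248). Next I move behind the lid's outer face.

>>> {"method": "jog_arm", "body": {
  "targets": [
    {"xyz":[0,0.4,0],"spin":0},
    {"xyz":[0,0.6,0],"spin":0},
    {"xyz":[0,0.6,0],"spin":0},
    {"xyz":[0,0.4,0],"spin":0},
    {"xyz":[0,0,0],"spin":0},
    {"xyz":[-0.15,0,0],"spin":0},
    {"xyz":[-0.15,0,0],"spin":0},
    {"xyz":[-0.1,0,0],"spin":0},
    {"xyz":[-0.1,0,0],"spin":0},
    {"xyz":[-0.1,0,0],"spin":0}
  ]
}}

```text
time: 17.75
tool_pos: [551.1, 113.8, 296.0]
tcp_rot: [3.141, -0.002, 1.729]
contact_force: [-1.0, 3.5, 3.7]
grip_width: 0.4
finger_force: 2.3
```

>>> {"method": "jog_arm", "body": {
  "targets": [
    {"xyz":[-0.1,0,0],"spin":0},
    {"xyz":[-0.1,0,0],"spin":0},
    {"xyz":[-0.1,0,0],"spin":0},
    {"xyz":[-0.1,0,0],"spin":0},
    {"xyz":[-0.1,0,0],"spin":0},
    {"xyz":[-0.1,0,0],"spin":0},
    {"xyz":[-0.1,0,0],"spin":0},
    {"xyz":[-0.1,0,0.01],"spin":0},
    {"xyz":[-0.1,0,0.01],"spin":0},
    {"xyz":[-0.1,0,0.01],"spin":0}
  ]
}}

```text
time: 19.0
tool_pos: [563.9, 34.1, 293.1]
tcp_rot: [3.142, 0.0, 1.729]
contact_force: [0.1, 2.9, 1.5]
grip_width: 0.6
finger_force: 1.8
```

>>> {"method": "jog_arm", "body": {
  "targets": [
    {"xyz":[-0.11,0,0.01],"spin":0},
    {"xyz":[-0.11,0,0.015],"spin":0},
    {"xyz":[-0.12,0,0.04],"spin":0},
    {"xyz":[-0.12,0,0.043],"spin":0},
    {"xyz":[-0.12,0,0.043],"spin":0},
    {"xyz":[-0.12,0,0.043],"spin":0},
    {"xyz":[-0.12,0,0.05],"spin":0},
    {"xyz":[-0.105,0,0.072],"spin":0},
    {"xyz":[-0.105,0,0.072],"spin":0},
    {"xyz":[-0.105,0,0.072],"spin":0}
  ]
}}

```text
time: 20.25
tool_pos: [578.2, -55.8, 256.1]
tcp_rot: [3.141, 0.001, 1.729]
contact_force: [-1.0, 1.7, 2.0]
grip_width: 0.4
finger_force: 1.2
```

>>> {"method": "jog_arm", "body": {
  "targets": [
    {"xyz":[-0.105,0,0.072],"spin":0},
    {"xyz":[-0.105,0,0.075],"spin":0},
    {"xyz":[-0.083,0,0.097],"spin":0},
    {"xyz":[-0.083,0,0.097],"spin":0},
    {"xyz":[-0.083,0,0.097],"spin":0},
    {"xyz":[-0.083,0,0.097],"spin":0},
    {"xyz":[-0.083,0,0.1],"spin":0},
    {"xyz":[-0.055,0,0.115],"spin":0},
    {"xyz":[-0.055,0,0.115],"spin":0},
    {"xyz":[-0.055,0,0.115],"spin":0}
  ]
}}

```text
time: 21.5
tool_pos: [588.1, -117.8, 177.3]
tcp_rot: [3.141, 0.0, 1.729]
contact_force: [0.4, -0.7, 2.4]
grip_width: 0.3
finger_force: 0.8
```

>>> {"method": "jog_arm", "body": {
  "targets": [
    {"xyz":[-0.05,0,0.115],"spin":0},
    {"xyz":[-0.05,0,0.115],"spin":0},
    {"xyz":[-0.04,0,0.115],"spin":0},
    {"xyz":[-0.03,0,0.115],"spin":0},
    {"xyz":[-0.02,0,0.115],"spin":0},
    {"xyz":[-0.02,0,0.1],"spin":0},
    {"xyz":[0,0,0.05],"spin":0},
    {"xyz":[0,0,0.03],"spin":0},
    {"xyz":[0,0,0.02],"spin":0},
    {"xyz":[0,0,0.01],"spin":0}
  ]
}}

```text
time: 22.75
tool_pos: [590.8, -134.0, 115.3]
tcp_rot: [3.141, 0.0, 1.729]
contact_force: [-0.7, -0.2, 1.5]
grip_width: 0.3
finger_force: 0.6
```

>>> {"method": "jog_arm", "body": {
  "targets": [
    {"xyz":[0,0,0.015],"spin":0},
    {"xyz":[0,0,0.01],"spin":0},
    {"xyz":[0,0,0.01],"spin":0},
    {"xyz":[0,0,0.01],"spin":0},
    {"xyz":[0,0,0],"spin":0},
    {"xyz":[0,0,0],"spin":0},
    {"xyz":[0,0,0],"spin":0},
    {"xyz":[0,0,0],"spin":0},
    {"xyz":[0,0,0],"spin":0},
    {"xyz":[0,0,0],"spin":0}
  ]
}}

```text
time: 24.0
tool_pos: [590.6, -133.9, 111.4]
tcp_rot: [-3.141, -0.0, 1.729]
contact_force: [-0.9, 0.3, -0.3]
grip_width: 0.6
finger_force: 0.0
```

>>> {"method": "jog_arm", "body": {
  "targets": [
    {"xyz":[0,0,0.01],"spin":0},
    {"xyz":[0,0,0.01],"spin":0},
    {"xyz":[0,0,0.01],"spin":0},
    {"xyz":[0,0,0.01],"spin":0},
    {"xyz":[0,0,0],"spin":0},
    {"xyz":[0,0,0],"spin":0},
    {"xyz":[0,0,0],"spin":0},
    {"xyz":[0,0,0],"spin":0},
    {"xyz":[0,0,0],"spin":0},
    {"xyz":[0,0,0],"spin":0}
  ]
}}

```text
time: 25.25
tool_pos: [590.6, -134.0, 110.2]
tcp_rot: [3.141, 0.001, 1.729]
contact_force: [-5.4, 1.0, 11.7]
grip_width: 0.3
finger_force: 6.3
```

>>> {"method": "jog_arm", "body": {
  "targets": [
    {"xyz":[0,0,0.01],"spin":0},
    {"xyz":[0,0,0.01],"spin":0},
    {"xyz":[0,0,0.01],"spin":0},
    {"xyz":[0,0,0],"spin":0},
    {"xyz":[0,0,0],"spin":0},
    {"xyz":[0,0,0],"spin":0},
    {"xyz":[0,0,0],"spin":0},
    {"xyz":[0,0,0],"spin":0},
    {"xyz":[0,0,0],"spin":0},
    {"xyz":[0,0,0],"spin":0}
  ]
}}

```text
time: 26.5
tool_pos: [590.7, -134.0, 110.0]
tcp_rot: [3.139, 0.001, 1.729]
contact_force: [-10.6, 2.8, 25.1]
grip_width: 0.4
finger_force: 13.2
```

>>> {"method": "jog_arm", "body": {
  "targets": [
    {"xyz":[0,0,-0.1],"spin":0},
    {"xyz":[0,0,-0.4],"spin":0},
    {"xyz":[0,0,-0.6],"spin":0},
    {"xyz":[0,0,-0.6],"spin":0},
    {"xyz":[0,-0.6,0],"spin":0},
    {"xyz":[0,-0.7,0],"spin":0},
    {"xyz":[0,-0.7,0],"spin":0},
    {"xyz":[0,0,0],"spin":0},
    {"xyz":[0,0,0],"spin":0},
    {"xyz":[0,0,0],"spin":0}
  ]
}}

```text
time: 27.75
tool_pos: [433.7, -159.2, 241.9]
tcp_rot: [3.141, 0.0, 1.729]
contact_force: [0.8, 0.4, -0.9]
grip_width: 0.3
finger_force: 0.0
```

Run:
```python
from h import *
import cv2
o=bot.get_obs();print(o["time"],o["tool_pos"],o["contact_force"])
t=bot.capture("top")[155:310,225:400]; s=bot.capture("scene")[120:320,220:420]
t=cv2.resize(t,(450,398),interpolation=cv2.INTER_CUBIC); s=cv2.resize(s,(350,350),interpolation=cv2.INTER_CUBIC)
im=np.zeros((398,800,3),np.uint8); im[:,:450]=t; im[:350,450:]=s
cv2.imwrite("pics/end.png",cv2.convertScaleAbs(im,alpha=1.5,beta=10))
```

```text
27.75 [ 433.74203926 -159.20074637  241.85708162] [ 0.79581377  0.35936406 -0.90409022]
```

View pics/end.png

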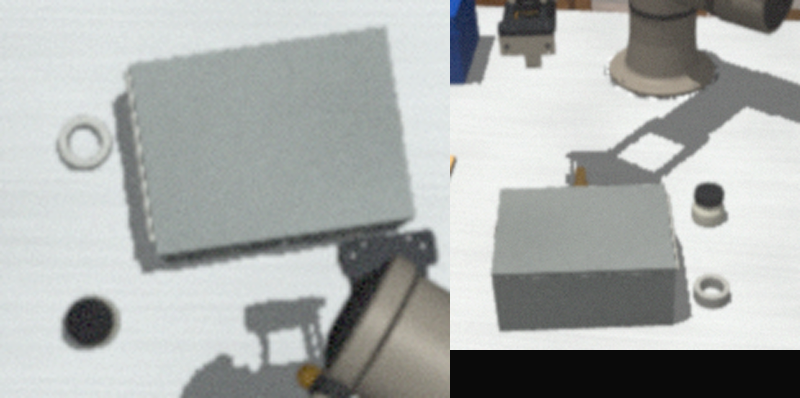

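The lid lies flat on the chest, spanning crop (130,65)–(412,220). The drawers are flush, and the ring, jar and bushing are where they were.

```bash
python3 -c "
from plant import bot
print(bot.close_job())"
```

```text
the job is handed in; nothing more can be done
None
```

The chest is shut and the job is handed in at about 28 s: both drawers were pushed home first, then the lid was swung over and pressed down flat, and the bushing, jar and bearing beside the chest looked unmoved in the last pictures.

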